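# Shut the disc-marked stopcock in the bench valve box

### The arm

A 6-joint arm with a two-finger parallel gripper is mounted at the origin on the work surface. World frame = base frame: x ahead of the robot, y to its left, z up, the work surface at z = 0. Lengths are in mm, angles in degrees, forces in N, time in s.
With the tool pointing down it reaches from about 350 to 850 mm from the base axis. Payload 8.1 kg.
Tool frame: the origin (TCP) lies between the finger pads; the fingertips stand 22 mm ahead of it and the grasp point (between the pads) lies 3 mm ahead of it (r.nose_length is the z of the fingertips in the tool frame, in mm); z points along the fingers, x is the direction in which the jaws open and shut, and the axes are right-handed (so a half turn about z gives the same grasp; the last joint's range is limited). The gripper opens to 85 mm and grips with 20 to 120 N. Pads are 22 mm wide; open, the fingers measure 114 mm over their backs; the gripper's body (76 mm by 85 mm) begins 54 mm behind the grasp point. The pads swing forward as they close: fully open they stand 13 mm farther back than shut.
Start: joints at [-68.205, 7.471, 85.268, -0, 87.261, -4.893], TCP at [269.502, -536.073, 253.292] pointing down, gripper open.
Joint ranges: [-169.43, 169.43], [-51.17, 129.36], [1.28, 143.12], [-76.62, 256.62], [0, 156.53], [-152.29, 152.29]. Speed limits (degrees/s): [136.94, 136.94, 159.86, 180, 180, 180].

### API

Orientations are given as [roll, pitch, yaw] about the fixed x, y, z axes, in that order (R = Rz(yaw) Ry(pitch) Rx(roll)).
In Python, from bench import r gives the robot as it stands.
- The arm moves only by the shell command python3 -m jog 'ROWS' [FORCE]. ROWS is JSON, a list of rows, each a list of 5 numbers: the shift along the tool's x, y, z in m, then the turn about the tool's z in degrees, then the opening in per cent of the stroke, from 0 (shut) to 100 (fully open). A call has 1 to 8 rows; each row is the pose to reach, as a shift and turn from the pose measured when the call began, along the tool's axes at that moment; what a row does not reach only later rows make up. A row lasts 1/10 s, in which the tool goes at most 50 mm and 8.59 degrees, less where a joint would pass 70% of its speed; a pose out of reach is approached as far as the arm can. A call with a gripper value outside its range is refused whole. The fingers move at their own pace and stop on an object; FORCE is the grip in N (left out, the last holds). Time passes only in rows, so rows that repeat a pose let the fingers close. It gives the time, the measured TCP pose, the force and the opening at its end, in the units of the state.
- r.sense(): the state, without advancing time (a new reading comes with each control period).
- r.snapshot(name): name is "scene" or "top" or "wrist"; returns a dict with "image" (400x640x3 uint8, red, green, blue), "K" (3x3 intrinsics, pixels), "T" (4x4, takes a point from camera to world coordinates); the wrist camera has in their place "tool_from_camera" (4x4, takes a point from camera to tool coordinates, whose origin is the TCP and whose axes are the tool frame's). Camera axes: x right, y down, z forward; pixel columns grow to the right and rows downward; lengths in mm; the calibration is good to about 2 mm. A picture is of the moment at which its call begins: read the wrist's pose just before it. There is no depth.
- r.hand_in(): hands the job in, once; it reports no verdict.
Trained networks look in a picture, given as the dict that the camera call returned (one of the last four; its "shot" number tells which), for a name from the list of things; names that differ only in an ending like _2 or _b are one class to them, and where a whole thing is asked for, a point or a joint stands for the part that bears it (a point fixed in the world has none). Each returns a list of dicts, best first, with "conf" (0 to 1); they miss things now and then, are a little off and sometimes report something else, mostly with a low value. They report only what shows in the picture. A call takes as long as a camera call.
- r.search_frame(picture, label): "bbox" ([left, top, right, bottom] in pixels, round what is visible of it).
- r.pinpoint(picture, label): "uv" ([column, row] in pixels: a listed point, or the origin of a listed thing).
The state is a dict: "time": time; "joint_pos": joint angles; "qd": joint speeds; "joint_efforts": joint torques, N m; "tool_pos": TCP position; "tcp_rot": TCP orientation; "ft_force": force on the tool from outside, world axes, zero at the start; "wrist_torque": the same for the moment, N m; "finger_gap": finger opening in mm.
Only numpy, scipy, OpenCV 4.12 (cv2) and the standard library are available. Lean on these libraries where they do the work, as an engineer would, in place of code of your own. Each camera call takes 0.05 s, during which the arm holds its last target. There are 200 camera calls.

### The job

On the lab bench stands a white valve box with a loose steel cover. With the fingertips push the cover along its rails to the robot's right until it is fully open, against its end stop, which uncovers two valve handles; then push the handle with the round disc on its end clockwise until it is fully shut, a quarter turn from lying along its pipe. Only push, never lift the cover off its rails; leave the plain straight handle as it is, do not disturb the rack, beaker and jar, and leave the cover open.

Things in the scene. Friction and masses are not known exactly. Their poses are not given: they have to be found in the camera images.
- housing: Fixed white valve box, 200 (x) x 480 (y) mm, top at z 80. Origin on the bench: box x points away from the robot, y to its left, z up; turned up to 0.25 rad. It spans x -100..100, y -230..250. Its right part (y below 15) is a closed flat deck, the left an open well. Rails and end stops 6 mm thick, up to z 92, run round the outer edge and guide the cover.
- well (a point): Centre of the floor (z 20) of the box's open-topped well: inner space box x -80..80, y 15..240, walls up to z 80 (rails to 92). Two copper pipes along box x cross it, one under each handle, tops at z 40; brass fittings on them reach z 54 within 14 mm of each handle's axis line.
- cover: Loose steel plate 182 (x) x 230 (y) x 5 mm, 0.35-0.7 kg, on the box top (z 80) between the rails, 3 mm play, slides along box y (2-6 N). Origin: centre of underside, at box y 108..122 at first, hiding the well; fully open it is at box y -109, against the right stop. A ridge stands across its middle, 100 long in x, 10 thick in y, top 33 mm above the underside: push its left side to box -y.
- disc_handle (a joint): Angle of the valve handle marked by a round disc, rad: 0 = open (handle lies along its pipe and points to box -x, towards the robot); grows clockwise seen from above; 1.571 = shut at its stop (points to box +y, left). Starts between 0 and 0.45; stays where it is left (about 0.12 N m, no spring).
- disc_handle_axis (a point): Point on the turning axis of the disc handle, half-way up the handle's thickness. It is at box x 30, height 62; box y is 75 or 168 (either of the two places in the well).
- disc_handle_tip (a point): Centre of the round disc (32 mm diameter, 10 thick, flush with the handle bar) near the end of the disc handle, 42 mm from its axis. The steel bar is 12 wide, 10 thick (height 57..67); the disc ends 58 mm from the axis; an 18 mm round hub with a small nut sits on the axis, its top at height 70.
- plain_handle (a joint): Angle of the other, plain handle, same meaning; starts between 0 and 0.45 and must stay.
- plain_handle_axis (a point): Point on the turning axis of the plain handle, half-way up its thickness, in the other of the two places.
- plain_handle_tip (a point): Point on the plain handle 42 mm from its axis. Same bar as the other (12 wide, 10 thick, ends 55 mm from the axis), straight, without a disc.
- tube_rack: Loose white tube rack block 75 x 130 x 40 mm with holes, beyond the box. Origin: centre of its underside. Leave alone.
- beaker: Loose glass beaker, 64 mm diameter, 85 high, beyond the box. Origin: centre of its underside. Leave alone.
- jar: Loose brown jar, 48 mm diameter, 65 high, on the robot's side of the box. Origin: centre of its underside. Leave alone.

How it is judged (in metres and radians):
On the way, in this order (a step that is already met when the one before it is completed fails the run):
1. the cover is slid to the right, fully open and flat on its rails, the disc handle not yet shut (y of cover in the frame of housing below -0.095 m and z of cover in the frame of housing below 0.088 m and angle between cover's own z axis and vertical below 0.06 rad and value of joint disc_handle below 0.8 rad), for 0.2 s.
2. the disc handle is pushed shut with the cover still open (y of cover in the frame of housing below -0.095 m and z of cover in the frame of housing below 0.088 m and angle between cover's own z axis and vertical below 0.06 rad and value of joint disc_handle above 1.45 rad), for 0.2 s.
At the end, for the whole second after the job is handed in: The cover lies flat on its rails within 14 mm of its right end stop, the disc handle is at least 1.45 rad round (within 7 degrees of its shut stop), the plain handle's end has moved under 12 mm, and rack, beaker and jar stand upright within 20 mm of where they were; all at rest (all of step 2 and distance of plain_handle_tip from where it was at the start of the episode below 0.012 m and linear speed of cover below 0.01 m/s and velocity of joint disc_handle below 0.05 rad/s and distance of each of tube_rack, beaker, jar from where it was at the start of the episode below 0.02 m and angle between each of tube_rack, beaker, jar's own z axis and vertical below 0.1 rad); the robot touches nothing.
It fails at once if the cover is lifted or tipped off its rails (z of cover in the frame of housing above 0.095 m or angle between cover's own z axis and vertical above 0.15 rad).
It fails at once if the plain handle is turned (distance of plain_handle_tip from where it was at the start of the episode above 0.012 m).
It fails at once if the rack, beaker or jar is moved, tipped or lifted (distance of any of tube_rack, beaker, jar from where it was at the start of the episode above 0.02 m or angle between any of tube_rack, beaker, jar's own z axis and vertical above 0.3 rad).
It also fails if it takes over 46 s, if anything falls off the work surface, if the arm or the gripper's body presses on something with over 40 N, if the wrist force passes 120 N, or if a joint passes its speed limit or range.

## Working session

There is one attempt and no reset: what is moved stays moved. The work goes in short steps, Python scripts to look and compute and a shell command to move; the robot and the scene stay as the last step left them, time stands still between calls to the robot, and variables do not carry over. Pictures are saved under pics/ and viewed, about 8 in all and at most 12, crops included, and the job is handed in when it is done.

```bash
mkdir -p pics; ls
cat > h.py <<'E'
import numpy as np, cv2
from bench import r
from scipy.spatial.transform import Rotation as R
def tool():
    s=r.sense(); T=np.eye(4); T[:3,:3]=R.from_euler('xyz',s['tcp_rot'],degrees=True).as_matrix(); T[:3,3]=s['tool_pos']; return s,T
def ray(p,uv,z,T=None):
    T=p['T'] if T is None else T
    T=np.array(T); d=T[:3,:3]@np.linalg.inv(p['K'])@[uv[0],uv[1],1]
    o=T[:3,3]; return o+d*(z-o[2])/d[2]
def save(p,n): cv2.imwrite('pics/'+n,p['image'][:,:,::-1])
def proj(p,X,T=None):
    T=np.array(p['T'] if T is None else T); c=np.linalg.inv(T)@np.r_[X,1]; u=np.array(p['K'])@c[:3]; return u[:2]/u[2]
E
python3 - <<'E'
from h import *
print({k:np.round(v,2) for k,v in r.sense().items()})
for n in ['top','scene']:
    p=r.snapshot(n); save(p,n+'0.png')
    print(n,np.round(p['T'],2).tolist())
    for l,z in [('housing',0),('cover',80),('jar',0),('beaker',0),('tube_rack',0)]:
        for d in r.pinpoint(p,l)[:1]: print(l,d,ray(p,d['uv'],z).round(1))
E
```

```text
pics
{'time': np.float64(0.0), 'joint_pos': array([-68.2 ,   7.52,  85.33,  -0.  ,  87.26,  -4.89]), 'qd': array([-0.07,  0.04, -0.04,  0.05,  0.02,  0.07]), 'joint_efforts': array([ 0.000e+00, -5.694e+01, -5.005e+01, -0.000e+00,  2.000e-02,
       -0.000e+00]), 'tool_pos': array([ 269.31, -535.58,  252.23]), 'tcp_rot': array([-1.7999e+02,  1.1000e-01, -6.3310e+01]), 'ft_force': array([ 0.14, -0.04,  0.43]), 'wrist_torque': array([ 0.03,  0.  , -0.03]), 'finger_gap': np.float64(84.96)}
top [[-0.02, -0.99, 0.13, 465.57], [-1.0, 0.02, -0.01, 33.57], [0.01, -0.13, -0.99, 780.02], [0.0, 0.0, 0.0, 1.0]]
housing {'uv': [278.0, 235.0], 'conf': 0.97} [497.3  97.2   0. ]
cover {'uv': [212.7, 236.7], 'conf': 0.58} [493.6 196.7  80. ]
jar {'uv': [343.2, 310.6], 'conf': 0.83} [360.7 -17.2   0. ]
tube_rack {'uv': [209.2, 144.6], 'conf': 0.67} [667.9 223.4   0. ]
scene [[0.75, 0.43, -0.5, 949.72], [0.66, -0.5, 0.57, -393.69], [-0.01, -0.75, -0.66, 545.96], [0.0, 0.0, 0.0, 1.0]]
housing {'uv': [308.8, 188.6], 'conf': 0.86} [504.2  77.1   0. ]
cover {'uv': [344.0, 127.3], 'conf': 0.85} [493.9 198.7  80. ]
beaker {'uv': [377.7, 241.1], 'conf': 0.89} [690.3  49.7   0. ]
tube_rack {'uv': [415.2, 186.9], 'conf': 0.98} [662.4 218.4   0. ]
```

View pics/top0.png

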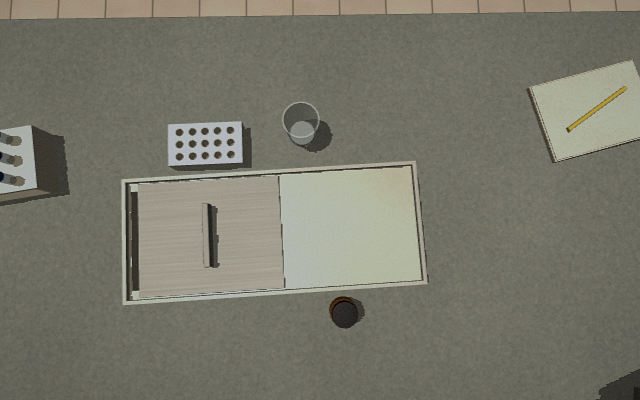

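View pics/scene0.png

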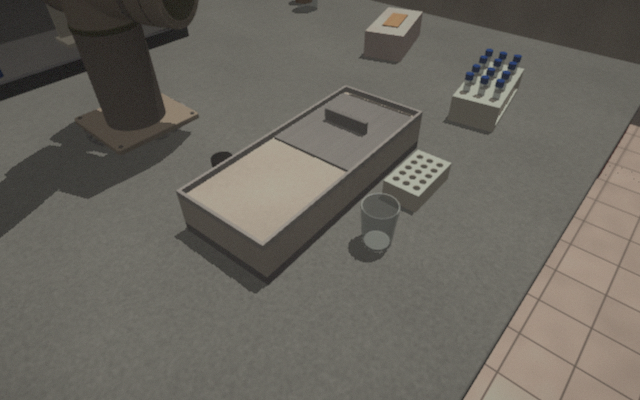

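The top view shows the box's rail-top corners at (122,180), (416,161), (427,284) and (124,304), with the ridge running from about (207,203) to (209,268). The beaker and rack are beyond the box, and the jar is at (344,312). Next I fit the box pose.

Run:
```python
from h import *
from scipy.optimize import least_squares
p=r.snapshot('top')
uv=np.array([(122,180),(416,161),(427,284),(124,304)],float)
b=np.array([(100,250),(100,-230),(-100,-230),(-100,250)],float)
w=np.array([ray(p,q,92)[:2] for q in uv])
print(w.round(1), [round(np.linalg.norm(w[i]-w[i-1]),1) for i in range(4)])
f=lambda x:(b@np.array([[np.cos(x[2]),np.sin(x[2])],[-np.sin(x[2]),np.cos(x[2])]])+x[:2]-w).ravel()
s=least_squares(f,[500,90,0]); x=s.x; print(x, s.fun.round(1))
np.save('box.npy',x)
a=x[2]; M=np.array([[np.cos(a),-np.sin(a)],[np.sin(a),np.cos(a)]])
for q in [(204,203),(206,268),(211,203),(213,267)]:
    X=ray(p,q,113)[:2]; print(q,X.round(1),(M.T@(X-x[:2])).round(1))
for q in [(279,176),(285,288)]:
    X=ray(p,q,85)[:2]; print(q,(M.T@(X-x[:2])).round(1))
im=p['image'][130:330,100:450]; cv2.imwrite('pics/c.png',cv2.resize(im[:,:,::-1],None,fx=2.2,fy=2.2))
```

```text
[[ 587.9  341.3]
 [ 609.8 -138. ]
 [ 411.  -145.3]
 [ 391.3  331.3]] [np.float64(196.9), np.float64(479.8), np.float64(198.9), np.float64(477.0)]
[5.00453313e+02 8.73388598e+01 4.36083102e-02] [ 1.5  0.1  0.5 -0.1 -0.5 -1.5 -1.6  1.5]
(204, 203) [545.1 203.1] [ 49.7 113.7]
(206, 268) [444.6 198.9] [-50.9 113.9]
(211, 203) [544.9 192.2] [ 49.  102.8]
(213, 267) [445.9 188.2] [-50.1 103.1]
(279, 176) [90.1 -3.6]
(285, 288) [-91.2  -3.3]
```

View pics/c.png

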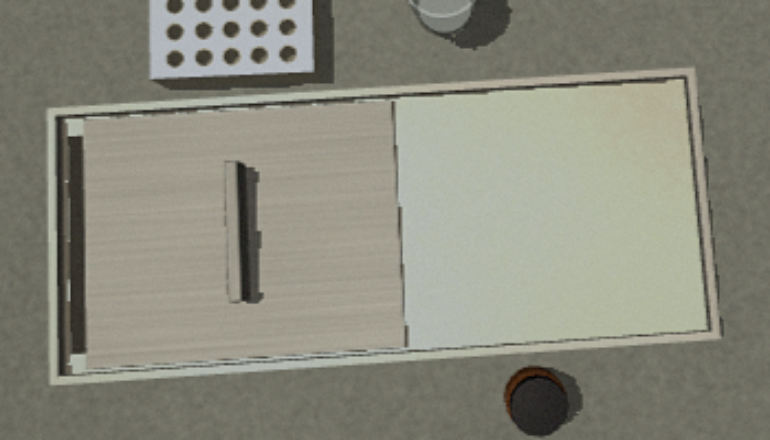

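```bash
cat >> h.py <<'E'
bx=np.load('box.npy'); a=bx[2]; M=np.array([[np.cos(a),-np.sin(a)],[np.sin(a),np.cos(a)]])
def b2w(x,y,z): return np.r_[M@[x,y]+bx[:2],z]
def w2b(X): return M.T@(np.array(X)[:2]-bx[:2])
def plan(X,yaw=None):
    s,T=tool(); d=T[:3,:3].T@(X-T[:3,3])
    print('t',round(s['time'],2),'box',w2b(s['tool_pos']).round(1),'z',s['tool_pos'][2].round(1),'yaw',s['tcp_rot'][2].round(2),'shift m',(d/1000).round(4),'turn', None if yaw is None else round((s['tcp_rot'][2]-yaw+180)%360-180,2),'F',np.round(s['ft_force'],1))
E
python3 -c "
from h import *
plan(b2w(0,155,230),2.5)"
```

```text
t 0.65 box [-257.9 -612.8] z 253.3 yaw -63.31 shift m [-0.5947 -0.5498  0.0233] turn -65.81 F [0.5 0.4 0.5]
```

```bash
python3 -m jog '[[-0.5947,-0.5498,0.0233,-65.8,0],[-0.5947,-0.5498,0.0233,-65.8,0],[-0.5947,-0.5498,0.0233,-65.8,0],[-0.5947,-0.5498,0.0233,-65.8,0],[-0.5947,-0.5498,0.0233,-65.8,0],[-0.5947,-0.5498,0.0233,-65.8,0],[-0.5947,-0.5498,0.0233,-65.8,0],[-0.5947,-0.5498,0.0233,-65.8,0]]' 40
python3 -c "
from h import *
plan(b2w(0,155,230),2.5)"
```

```text
time: 1.45
tool_pos: [380.3, -150.1, 242.1]
tcp_rot: [180.0, -0.1, 2.8]
ft_force: [1.2, -0.4, -0.5]
finger_gap: -0.5
t 1.45 box [-130.4 -231.9] z 242.1 yaw 2.8 shift m [ 0.1324 -0.3863  0.012 ] turn 0.3 F [ 1.2 -0.4 -0.5]
```

```bash
python3 -m jog '[[0.132,-0.386,0.012,0.3,0],[0.132,-0.386,0.012,0.3,0],[0.132,-0.386,0.012,0.3,0],[0.132,-0.386,0.012,0.3,0],[0.132,-0.386,0.012,0.3,0],[0.132,-0.386,0.012,0.3,0],[0.132,-0.386,0.012,0.3,0],[0.132,-0.386,0.012,0.3,0]]'
python3 -c "
from h import *
plan(b2w(0,150,116),2.5)"
```

```text
time: 2.25
tool_pos: [490.8, 234.8, 230.4]
tcp_rot: [180.0, -0.1, 2.5]
ft_force: [0.6, -0.7, 0.2]
finger_gap: -0.1
t 2.25 box [ -3.2 147.7] z 230.4 yaw 2.52 shift m [ 0.0029 -0.0023  0.1145] turn 0.02 F [ 0.6 -0.7  0.2]
```

```bash
python3 -m jog '[[0.003,-0.002,0.05,0,0],[0.003,-0.002,0.09,0,0],[0.003,-0.002,0.1145,0,0],[0.003,-0.002,0.1145,0,0],[0.003,0.008,0.1145,0,0],[0.003,0.016,0.1145,0,0],[0.003,0.022,0.1145,0,0],[0.003,0.028,0.1145,0,0]]'
python3 -c "
from h import *
plan(b2w(0,-75,116),2.5)"
```

```text
time: 3.05
tool_pos: [496.8, 206.8, 118.2]
tcp_rot: [-179.9, -0.3, 2.5]
ft_force: [-0.2, 4.1, 1.7]
finger_gap: -0.2
t 3.05 box [  1.5 119.5] z 118.2 yaw 2.48 shift m [-0.0015  0.1945  0.002 ] turn -0.02 F [-0.2  4.1  1.7]
```

```bash
python3 -m jog '[[0,0.015,0.001,0,0],[0,0.033,0.002,0,0],[0,0.051,0.002,0,0],[0,0.069,0.002,0,0],[0,0.087,0.002,0,0],[0,0.105,0.002,0,0],[0,0.121,0.002,0,0],[0,0.135,0.002,0,0]]'
python3 -c "
from h import *
plan(b2w(0,-93,116),2.5)"
```

```text
time: 3.85
tool_pos: [503.0, 70.7, 116.8]
tcp_rot: [-179.9, -0.4, 2.4]
ft_force: [0.3, 4.6, 2.9]
finger_gap: 0.7
t 3.85 box [  1.8 -16.7] z 116.8 yaw 2.44 shift m [-0.0017  0.0763  0.0007] turn -0.06 F [0.3 4.6 2.9]
```

```bash
python3 -m jog '[[-0.001,0.014,0,0,0],[-0.001,0.028,0,0,0],[-0.001,0.042,0,0,0],[-0.001,0.054,0,0,0],[-0.001,0.062,0,0,0],[-0.001,0.068,0,0,0],[-0.001,0.072,0,0,0],[-0.001,0.076,0,0,0]]'
python3 -c "
from h import *
plan(b2w(0,-100,116),2.5)"
```

```text
time: 4.65
tool_pos: [505.2, -5.3, 116.7]
tcp_rot: [-179.9, -0.4, 2.5]
ft_force: [0.1, 3.3, 2.2]
finger_gap: 0.2
t 4.65 box [  0.7 -92.8] z 116.7 yaw 2.45 shift m [-0.0007  0.0072  0.0007] turn -0.05 F [0.1 3.3 2.2]
```

```bash
for i in 1 2 3; do python3 -m jog '[[0,0.002,0,0,0],[0,0.003,0,0,0]]' | grep -E "tool_pos|ft_f"; done
```

```text
tool_pos: [505.1, -7.0, 116.7]
ft_force: [-2.4, 12.3, 5.7]
tool_pos: [504.9, -7.2, 116.8]
ft_force: [-2.6, 19.7, 5.6]
tool_pos: [504.9, -7.3, 116.8]
ft_force: [-1.0, 21.3, 6.2]
```

```bash
python3 -m jog '[[0,-0.012,0,0,0],[0,-0.02,0,0,0],[0,-0.02,-0.04,0,0],[0,-0.02,-0.09,0,0],[0,-0.02,-0.12,0,0],[0,-0.02,-0.15,0,0],[0,-0.02,-0.15,0,0]]'
python3 - <<'E'
from h import *
s,T=tool(); Q=[]
for n in ['top','wrist','scene']:
    p=r.snapshot(n); save(p,n+'1.png')
    W=T@np.array(p['tool_from_camera']) if n=='wrist' else None
    print(n)
    for l,z in [('cover',80),('disc_handle_axis',62),('disc_handle_tip',62),('plain_handle_axis',62),('plain_handle_tip',62)]:
        for d in r.pinpoint(p,l)[:2]:
            X=ray(p,d['uv'],z,W); print(' ',l,d,'box',w2b(X).round(1))
E
```

```text
time: 5.95
tool_pos: [505.5, 10.3, 272.4]
tcp_rot: [-179.3, -0.8, 2.6]
ft_force: [0.8, 0.1, 0.0]
finger_gap: -0.2
top
wrist
  cover {'uv': [312.6, 214.2], 'conf': 0.9} box [   4.2 -117.6]
  disc_handle_axis {'uv': [349.7, 3.5], 'conf': 0.75} box [37.6 76.1]
  disc_handle_tip {'uv': [350.7, 3.7], 'conf': 0.54} box [38.5 75.9]
scene
  cover {'uv': [269.7, 183.6], 'conf': 0.94} box [   3.6 -113.3]
  disc_handle_axis {'uv': [347.7, 147.7], 'conf': 0.55} box [32.1 78.5]
  disc_handle_axis {'uv': [359.5, 118.7], 'conf': 0.23} box [-12.1 184.1]
  disc_handle_tip {'uv': [335.5, 138.1], 'conf': 0.58} box [-7.7 91.2]
  plain_handle_axis {'uv': [372.8, 129.5], 'conf': 0.48} box [ 34.8 165.2]
  plain_handle_tip {'uv': [359.9, 118.6], 'conf': 0.58} box [-11.6 185. ]
```

View pics/top1.png

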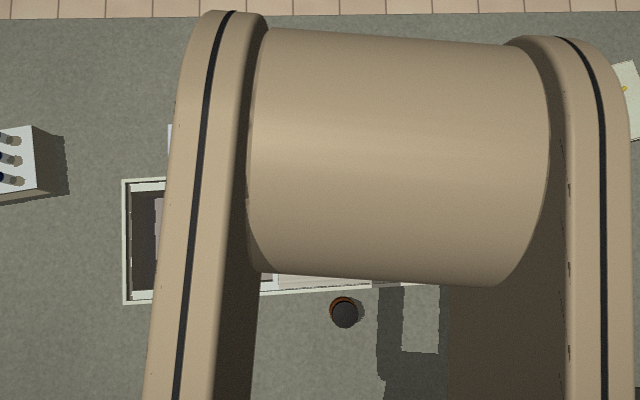

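The arm blocks the top camera. The scene view suggests the disc handle is at box y 75, pointing about 0.3 rad. I move over the well and use the wrist camera.

```bash
python3 -m jog '[[0,-0.05,0,0,0],[0,-0.1,0,0,0],[0,-0.15,0,0,0],[0,-0.2,0,0,0],[0,-0.22,0,0,0],[0,-0.22,0,0,0],[0,-0.22,0,0,0]]'
python3 - <<'E'
from h import *
for n in ['wrist','scene']:
    s,T=tool()
    p=r.snapshot(n); save(p,n+'2.png')
    W=T@np.array(p['tool_from_camera']) if n=='wrist' else None
    print(n)
    for l,z in [('disc_handle_axis',62),('disc_handle_tip',67),('plain_handle_axis',62),('plain_handle_tip',67)]:
        for d in r.pinpoint(p,l)[:2]:
            X=ray(p,d['uv'],z,W); print(' ',l,d,'box',w2b(X).round(1))
E
```

```text
time: 7.55
tool_pos: [493.2, 230.2, 270.1]
tcp_rot: [-179.2, -0.3, 2.7]
ft_force: [-0.3, 0.2, -0.6]
finger_gap: -0.1
wrist
  disc_handle_axis {'uv': [342.0, 233.5], 'conf': 0.97} box [31.8 75.2]
  disc_handle_tip {'uv': [304.7, 220.0], 'conf': 0.88} box [-8.2 92.7]
  disc_handle_tip {'uv': [448.4, 177.9], 'conf': 0.17} box [137.4 138.1]
  plain_handle_axis {'uv': [345.7, 150.9], 'conf': 0.59} box [ 33.2 164.6]
  plain_handle_tip {'uv': [302.7, 136.5], 'conf': 0.81} box [ -9.7 179.4]
scene
  disc_handle_axis {'uv': [346.1, 148.1], 'conf': 0.63} box [30.4 75.5]
  disc_handle_tip {'uv': [335.3, 137.9], 'conf': 0.47} box [-4.  85.4]
  plain_handle_axis {'uv': [371.9, 128.1], 'conf': 0.62} box [ 30.3 168.6]
  plain_handle_tip {'uv': [375.6, 127.8], 'conf': 0.5} box [ 39.9 167.4]
  plain_handle_tip {'uv': [362.3, 121.4], 'conf': 0.49} box [  3.5 171.5]
```

View pics/wrist2.png

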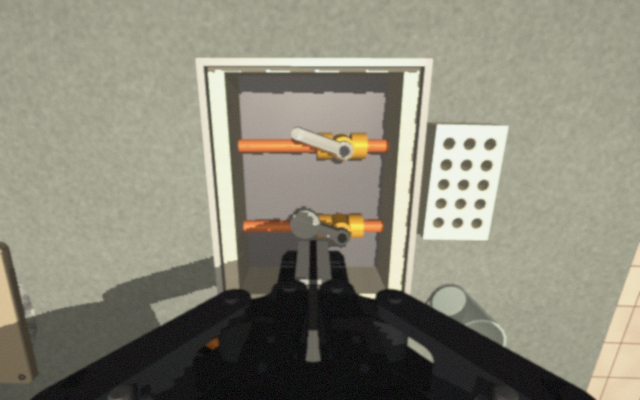

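The wrist view shows both handles. The disc handle's hub is at (342,235) and its disc at (305,222), which puts the axis at box (30,75) and the angle at about 0.4 rad. The plain handle is at box y 168. I will come down on the disc handle's right and near side, then push round its arc.

```bash
python3 -c "
from h import *
plan(b2w(-16,50,79),2.5)"
```

```text
t 8.05 box [ -0.8 142.7] z 270.3 yaw 2.55 shift m [-0.0164  0.0954  0.1899] turn 0.05 F [0.5 0.8 0.6]
```

```bash
python3 -m jog '[[-0.016,0.04,0,0,0],[-0.016,0.08,0.02,0,0],[-0.0164,0.0954,0.05,0,0],[-0.0164,0.0954,0.09,0,0],[-0.0164,0.0954,0.11,0,0],[-0.0164,0.0954,0.11,0,0],[-0.0164,0.0954,0.11,0,0]]'
python3 - <<'E'
from h import *
plan(b2w(-16,50,79),2.5)
s,T=tool();p=r.snapshot('wrist');save(p,'wrist3.png'); W=T@np.array(p['tool_from_camera'])
for l in ['disc_handle_axis','disc_handle_tip','plain_handle_tip']:
    for d in r.pinpoint(p,l)[:1]: print(l,d,w2b(ray(p,d['uv'],65,W)).round(1))
E
```

```text
time: 8.75
tool_pos: [482.0, 135.4, 159.4]
tcp_rot: [-179.2, -0.3, 2.5]
ft_force: [0.0, 0.1, 0.9]
finger_gap: 0.3
t 8.75 box [-16.3  48.8] z 159.4 yaw 2.55 shift m [-0.0001 -0.0001  0.0804] turn 0.05 F [0.  0.1 0.9]
disc_handle_axis {'uv': [379.9, 171.7], 'conf': 0.96} [29.2 74.2]
disc_handle_tip {'uv': [324.9, 147.2], 'conf': 0.75} [-7.7 90.6]
```

View pics/wrist3.png

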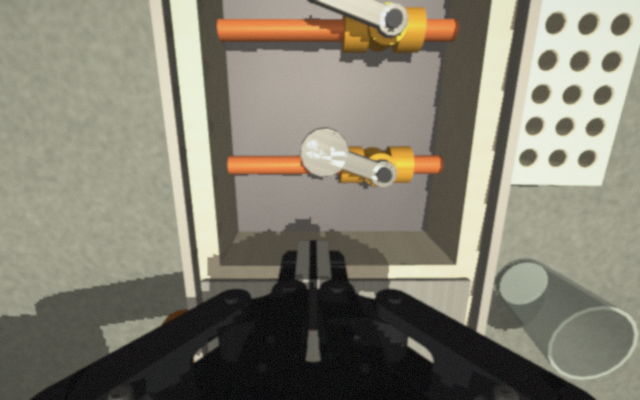

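The second view agrees: hub at (383,173), disc at (325,150), angle about 0.41 rad. The space under the fingers is clear, so I go down.

```bash
python3 -m jog '[[0,0,0.03,0,0],[0,0,0.06,0,0],[0,0,0.08,0,0],[0,0,0.081,0,0],[0,0,0.081,0,0]]'
python3 -c "
from h import *
plan(b2w(-14,63,79),2.5);plan(b2w(-15.5,76.8,79));plan(b2w(-12.9,90.2,79));plan(b2w(-6.6,102.2,79));plan(b2w(-1,111,79))"
```

```text
time: 9.45
tool_pos: [484.2, 137.1, 80.8]
tcp_rot: [-179.2, -0.6, 2.6]
ft_force: [0.4, -0.1, 0.9]
finger_gap: -0.4
t 9.45 box [-14.   50.4] z 80.8 yaw 2.58 shift m [ 0.     -0.0125  0.002 ] turn 0.08 F [ 0.4 -0.1  0.9]
t 9.45 box [-14.   50.4] z 80.8 yaw 2.58 shift m [-0.0014 -0.0263  0.0021] turn None F [ 0.4 -0.1  0.9]
t 9.45 box [-14.   50.4] z 80.8 yaw 2.58 shift m [ 0.0012 -0.0397  0.0024] turn None F [ 0.4 -0.1  0.9]
t 9.45 box [-14.   50.4] z 80.8 yaw 2.58 shift m [ 0.0075 -0.0517  0.0026] turn None F [ 0.4 -0.1  0.9]
t 9.45 box [-14.   50.4] z 80.8 yaw 2.58 shift m [ 0.0131 -0.0605  0.0028] turn None F [ 0.4 -0.1  0.9]
```

```bash
python3 -m jog '[[0,-0.005,0.003,0,0],[0,-0.010,0.003,0,0],[0,-0.0145,0.003,0,0],[-0.001,-0.019,0.003,0,0],[-0.001,-0.023,0.003,0,0],[-0.001,-0.027,0.003,0,0],[0,-0.031,0.003,0,0],[0.001,-0.035,0.003,0,0]]'
python3 -c "
from h import *
plan(b2w(-12.9,90.2,79),2.5);plan(b2w(-6.6,102.2,79));plan(b2w(-1,111,79))"
```

```text
time: 10.25
tool_pos: [483.3, 172.4, 77.9]
tcp_rot: [-179.2, -0.5, 2.6]
ft_force: [1.3, -4.8, -0.1]
finger_gap: -0.1
t 10.25 box [-13.4  85.7] z 77.9 yaw 2.58 shift m [ 0.0005 -0.0045 -0.001 ] turn 0.08 F [ 1.3 -4.8 -0.1]
t 10.25 box [-13.4  85.7] z 77.9 yaw 2.58 shift m [ 0.0069 -0.0165 -0.0008] turn None F [ 1.3 -4.8 -0.1]
t 10.25 box [-13.4  85.7] z 77.9 yaw 2.58 shift m [ 0.0125 -0.0253 -0.0006] turn None F [ 1.3 -4.8 -0.1]
```

```bash
python3 -m jog '[[0.001,-0.004,-0.001,0,0],[0.003,-0.008,-0.001,0,0],[0.005,-0.012,-0.001,0,0],[0.007,-0.016,-0.001,0,0],[0.009,-0.019,-0.001,0,0],[0.011,-0.022,-0.001,0,0]]'
python3 - <<'E'
from h import *
plan(b2w(-1,111,79),2.5)
s,T=tool();p=r.snapshot('wrist');save(p,'wrist4.png'); W=T@np.array(p['tool_from_camera'])
for l in ['disc_handle_axis','disc_handle_tip','plain_handle_tip']:
    for d in r.pinpoint(p,l)[:1]: print(l,d,w2b(ray(p,d['uv'],65,W)).round(1))
E
```

```text
time: 10.85
tool_pos: [493.3, 195.3, 79.3]
tcp_rot: [-179.2, -0.5, 2.6]
ft_force: [-1.5, -2.9, 1.3]
finger_gap: 0.1
t 10.85 box [ -2.4 108.2] z 79.3 yaw 2.59 shift m [ 0.0014 -0.0028  0.0004] turn 0.09 F [-1.5 -2.9  1.3]
disc_handle_tip {'uv': [370.9, 246.2], 'conf': 0.57} [ 24. 117.]
plain_handle_tip {'uv': [295.9, 104.9], 'conf': 0.83} [ -8.9 178.5]
```

View pics/wrist4.png

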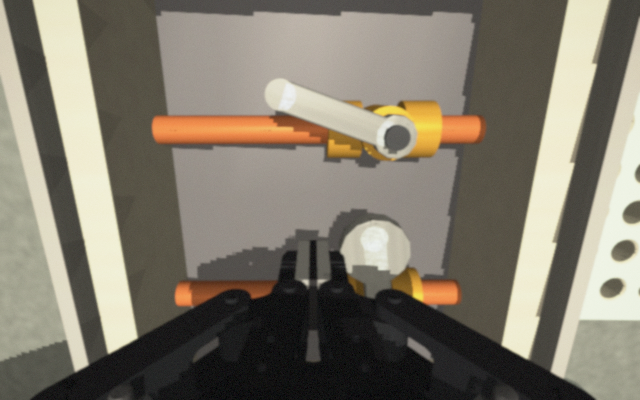

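The disc is at (375,247), about 1.4 rad, with the finger against its near side. The plain handle has not moved. Now I push away from the robot, gently, to the stop.

```bash
for i in 1 2 3 4; do python3 -m jog '[[0.0015,0,0,0,0],[0.003,0,0,0,0]]' | grep -E "tool_pos|ft_f"; done
```

```text
tool_pos: [495.9, 195.8, 79.3]
ft_force: [-4.0, 2.0, 0.2]
tool_pos: [498.7, 196.3, 79.3]
ft_force: [-4.5, 1.7, 1.2]
tool_pos: [499.9, 196.4, 78.7]
ft_force: [-16.0, 1.2, 8.7]
tool_pos: [500.3, 196.5, 78.4]
ft_force: [-22.2, -0.4, 14.8]
```

At the stop: the force climbs to 22 N. I back off and check.

```bash
python3 -m jog '[[-0.006,0,0,0,0],[-0.012,0,0,0,0],[-0.012,0,-0.04,0,0],[-0.012,0,-0.08,0,0],[-0.012,0.02,-0.13,0,0],[-0.012,0.03,-0.17,0,0],[-0.012,0.03,-0.19,0,0],[-0.012,0.03,-0.19,0,0]]'
python3 - <<'E'
from h import *
for n in ['wrist','scene']:
    s,T=tool();p=r.snapshot(n);save(p,n+'5.png'); W=T@np.array(p['tool_from_camera']) if n=='wrist' else None
    for l,z in [('disc_handle_axis',65),('disc_handle_tip',65),('plain_handle_axis',65),('plain_handle_tip',65),('cover',80)]:
        for d in r.pinpoint(p,l)[:1]: print(n,l,d,w2b(ray(p,d['uv'],z,W)).round(1))
E
```

```text
time: 12.65
tool_pos: [493.0, 162.9, 273.0]
tcp_rot: [-179.0, -0.3, 2.6]
ft_force: [0.6, -0.1, 0.2]
finger_gap: -0.2
wrist disc_handle_axis {'uv': [345.9, 174.1], 'conf': 0.76} [31.  74.2]
wrist disc_handle_tip {'uv': [347.1, 128.3], 'conf': 0.57} [ 30.9 120.3]
wrist plain_handle_axis {'uv': [350.5, 77.3], 'conf': 0.71} [ 32.7 167.6]
wrist plain_handle_tip {'uv': [304.8, 63.8], 'conf': 0.82} [-10.3 179.4]
wrist cover {'uv': [316.5, 339.1], 'conf': 0.68} [   1.3 -114.4]
scene disc_handle_axis {'uv': [347.0, 148.2], 'conf': 0.79} [34.5 72.7]
scene plain_handle_axis {'uv': [373.0, 127.6], 'conf': 0.47} [ 33.5 167.5]
scene plain_handle_tip {'uv': [361.4, 119.2], 'conf': 0.54} [ -4.9 180.7]
scene cover {'uv': [271.5, 183.3], 'conf': 0.82} [   5.5 -110.8]
```

View pics/wrist5.png

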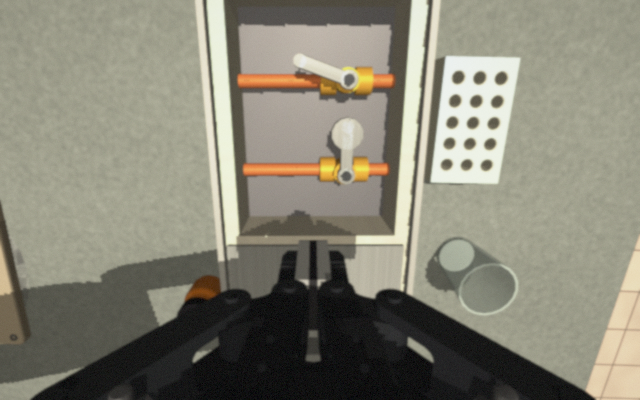

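View pics/scene5.png

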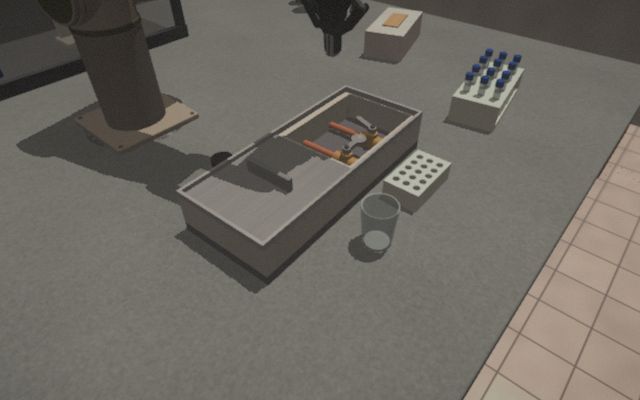

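The disc handle now lies square to its pipe, with its hub at (346,176) and disc at (347,132). The cover is against the right stop, the plain handle, rack, beaker and jar are where they were, and the gripper is clear.

```bash
python3 -c "
from bench import r
print(r.hand_in())"
```

```text
the job is handed in; nothing more can be done
None
```

I pushed the cover open against its right end stop and turned the disc handle clockwise until it was fully shut, then handed the job in at about 13 s of the 46 s allowed. The hand-in gives no verdict.

- **Cover:** the push force rose from about 4 N to 21 N and the motion stopped. The last pictures put the cover at box y −111 to −114 (nominal −109, so within a few mm), lying flat.
- **Disc handle:** the push force reached 22 N at the stop. In the wrist picture the disc centre is at box (31, 120) and the axis at (31, 74), an angle of about 1.57 rad. The scene camera's network did not find the disc at the end.
- **Plain handle:** its tip stayed at about box (−10, 179) in the wrist view, unchanged from before the push. The scene-camera readings of this tip scattered by several mm.
- **Rack, beaker and jar:** they look unmoved in the pictures, but I did not re-measure their positions.
- **Gripper:** it ended clear of everything, with the TCP at z 273 mm and the force near zero.

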